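# Set up a topping pot for filling

### The job

From the open-fronted crate, slide out the narrow round pot, without lifting or tipping it, until it stands wholly on the round weighing plate let into the bench; leave the other things in the crate standing where they are. Then take the funnel from its stand and set it gently (not dropped) into the mouth of that pot, fully down so that its flange sits level on the rim, and let go.

Things in the scene. Friction and masses are not known exactly. Their poses are not given: they have to be found in the camera images.
- pot: The pot to fill: straight-sided, double-walled round steel pot, open at the top, 72 mm outside diameter, 56 mm inside, 62 mm high, bottom 5 mm thick, about 0.45 kg. It starts in any of three places side by side in the crate, 44 mm or more from the back wall. Origin: centre of its underside, z up.
- pot_rim (a point): Centre of the pot's mouth, level with its rim, 62 mm above the underside.
- plate: Round steel weighing plate, 116 mm diameter, let in flush with the bench (z = 0) between robot and crate; things slide over it freely. Origin: its centre.
- crate: Fixed low wooden crate with three walls, its front (the crate's -x side) open. Inside 170 mm deep (crate x from -85 to +85) and 360 mm wide (crate y); walls 10 mm thick and 50 mm high, floor 3 mm thick, so that there is a 3 mm step down to the bench at the front edge. Origin: centre of its underside; x points to its back wall.
- funnel: Steel funnel, upright in its stand: round straight bowl 66 mm outside diameter from 45 to 88 mm above the origin (grasp it here from above); its flat underside is the flange; below it a tapered stem, 50 mm diameter at the flange, 36 mm at the lower end. Origin: centre of the stem's lower end, z up; 45 mm below the pot's rim when fully down. 0.16 kg.
- stand: Fixed funnel stand: a steel ring, 66 mm outside diameter, its top 60 mm above the bench, on three thin rods over a white foot disc of 90 mm diameter; the funnel hangs in it by its flange. To the left or to the right on the bench. Origin: centre of its underside.
- wide_pot: Bystander in the crate: wide low round steel pot, 94 mm diameter, 50 mm high, thin-walled, open. Origin: centre of its underside.
- square_tin: Bystander in the crate: square steel tin, 70 mm by 70 mm, 70 mm high, open. Origin: centre of its underside.
- nozzle0: Bystander: small conical steel piping nozzle standing in a back corner of the crate, 28 mm diameter at the foot, 36 mm high. Origin: centre of its underside.
- nozzle1: Bystander: second piping nozzle, the same.
- jar: Bystander: closed amber jar, 64 mm diameter, 110 mm high, on the other side of the bench from the stand. Origin: centre of its underside.
Not all that is in view belongs to the job. What is shaped like the funnel but green or red is not meant.

How it is judged:
On the way, in this order (a step that is already met when the one before it is completed fails the run):
1. the narrow round pot stands upright, wholly on the weighing plate (horizontal distance between pot and plate below 0.022 m and angle between pot's own z axis and vertical below 0.06 rad and height (world z) of pot below 0.006 m), for 0.2 s.
2. the funnel is fully down in the pot's mouth, its flange level on the rim (horizontal distance between funnel and pot_rim below 0.007 m and z of funnel in the frame of pot_rim below -0.041 m and angle between funnel's own z axis and vertical below 0.08 rad), for 0.2 s.
At the end, for the whole second after the job is handed in: The narrow round pot stands upright on the bench, wholly on the weighing plate (centre within 22 mm of the plate's centre, tilt under 0.06 rad); the funnel is in its mouth (axis within 7 mm, flange no more than 4 mm above the rim, tilt under 0.08 rad); both at rest and released (all of step 1 and all of step 2 and linear speed of each of pot, funnel below 0.02 m/s); the robot touches nothing.
It fails at once if the pot is lifted (more than 25 mm above the bench) (height (world z) of pot above 0.025 m).
It fails at once if the pot is tipped (more than 0.35 rad) (angle between pot's own z axis and vertical above 0.35 rad).
It fails at once if the funnel is dropped (falls freely at more than 0.5 m/s) (linear speed of funnel above 0.5 m/s and contact force between the fingers and funnel below 0.05 N).
It fails at once if another thing in the crate is knocked over (more than 0.5 rad) or shifted more than 30 mm (angle between any of wide_pot, square_tin, nozzle0, nozzle1's own z axis and vertical above 0.5 rad or distance of any of wide_pot, square_tin, nozzle0, nozzle1 from where it was at the start of the episode above 0.03 m).
It fails at once if the amber jar is knocked over (more than 0.5 rad) (angle between jar's own z axis and vertical above 0.5 rad).
It also fails if it takes over 72 s, if anything falls off the work surface, if the arm or the gripper's body presses on something with over 40 N, if the wrist force passes 120 N, or if a joint passes its speed limit or range.

### The arm

A 7-joint arm with a two-finger parallel gripper is mounted at the origin on the work surface. World frame = base frame: x ahead of the robot, y to its left, z up, the work surface at z = 0. Lengths are in m, angles in rad, forces in N, time in s.
With the tool pointing down it reaches from about 0.425 to 0.875 m from the base axis. Payload 4.7 kg.
Tool frame: the origin (TCP) lies on the centre line of the jaws, within the pads' length; the fingertips stand 14 mm ahead of it and the grasp point (between the pads) lies 5 mm behind it; z points along the fingers, y is the line along which they close (so a half turn about z gives the same grasp; the last joint's range is limited). The gripper opens to 87 mm and grips with 3 to 60 N. Pads are 19 mm wide; open, the fingers measure 117 mm over their backs; the gripper's body (75 mm by 190 mm) begins 51 mm behind the grasp point.
Start: joints at [-1.13, 0.321, -0.07, 1.45, 0.023, 1.371, -0.057], TCP at [0.269, 0.592, 0.237] pointing down, gripper open.
Joint ranges: [-2.86, 2.86], [-0.3, 2.09], [-1.38, 1.24], [0.06, 2.45], [-1.56, 4.7], [0.09, 2.05], [-2.69, 2.69]. Speed limits (rad/s): [2.57, 2.57, 3.14, 3.14, 3.14, 3.14, 3.14].

### API

Orientations are given as a rotation vector (axis times angle).
In Python, from bench import ctrl gives the robot as it stands.
- The arm moves only by the tool send_rows, never from a script. Its argument "steps" is a list of rows, each an object of numbers: "tx", "ty", "tz": the shift along the tool's x, y, z in units of 60 mm (1.0 is 60 mm); "turn": the turn about the tool's z in units of 8 degrees (1.0 is 8 degrees); "grip": the opening, from 0 (shut) to 1 (fully open). A call has 1 to 12 rows; each row shifts and turns the commanded pose from where the row before left it, along the tool's axes as they then stand; what a row does not reach is not made up. A row lasts 1/8 s, in which the tool goes at most 62.5 mm and 10.7 degrees, less where a joint would pass 70% of its speed; a pose out of reach is approached as far as the arm can. A call is refused whole if a number of a shift passes 1 or a number of a turn 1, either way. A call with a gripper value outside its range is refused whole. The fingers move at their own pace and stop on an object; "newtons" is the grip in N (left out, the last holds). Time passes only in rows, so rows that do not move let the fingers close. It gives the time, the measured TCP pose, the force, the opening and the grip force at its end, in the units of the state.
- ctrl.get_state(): the state, without advancing time (a new reading comes with each control period).
- ctrl.get_image(name): name is "scene" or "top" or "wrist"; returns a dict with "pixels" (384x512x3 uint8, red, green, blue), "K" (3x3 intrinsics, pixels), "cam_to_world" (4x4, takes a point from camera to world coordinates); the wrist camera has in their place "T_tool_cam" (4x4, takes a point from camera to tool coordinates, whose origin is the TCP and whose axes are the flange's). Camera axes: x right, y down, z forward; pixel columns grow to the right and rows downward; lengths in m; the calibration is good to about 2 mm. A picture is of the moment at which its call begins: read the wrist's pose just before it. There is no depth.
- ctrl.close_job(): hands the job in; it is judged then, once.
The state is a dict: "time": time; "joint_positions": joint angles; "qd": joint speeds; "joint_torque": joint torques, N m; "position": TCP position; "tool_rot": TCP orientation; "ft_force": force on the tool from outside, world axes, zero at the start; "torque": the same for the moment, N m; "grip_width": opening from 0.0 (shut) to 1.0 (fully open); "grip_force": force on a finger pad.
Only numpy, scipy, OpenCV 4.12 (cv2) and the standard library are available. Lean on these libraries where they do the work, as an engineer would, in place of code of your own. Each camera call takes 0.05 s, during which the arm holds its last target. There are 200 camera calls.

## Working session

There is one attempt and no reset: what is moved stays moved. The work goes in short steps, Python scripts to look and compute and a tool call to move; the robot and the scene stay as the last step left them, time stands still between calls to the robot, and variables do not carry over. Pictures are saved under pics/ and viewed, at most 10 in all, crops included, and the job is handed in when it is done.

Besides the shell and the picture viewer there is one more tool, called as name([rows], argument=value, ...), one row to a line, values as JSON. send_rows: Moves the arm, as the interface text tells. Its arguments: {"type":"object","properties":{"steps":{"type":"array"},"newtons":{"type":"number"}},"required":["steps"]}

```bash
mkdir -p pics; cat > h.py <<'E'
import numpy as np, cv2
from bench import ctrl
from scipy.spatial.transform import Rotation as R
def cam(name):
    s=ctrl.get_state(); im=ctrl.get_image(name)
    if 'cam_to_world' in im: T=np.array(im['cam_to_world'])
    else:
        W=np.eye(4); W[:3,:3]=R.from_rotvec(s['tool_rot']).as_matrix(); W[:3,3]=s['position']
        T=W@np.array(im['T_tool_cam'])
    return np.array(im['pixels']),np.array(im['K']),T
def ray(K,T,uv,z):
    d=T[:3,:3]@np.linalg.solve(K,[uv[0],uv[1],1]); o=T[:3,3]
    return o+d*(z-o[2])/d[2]
def proj(K,T,p):
    q=K@(T[:3,:3].T@(np.array(p)-T[:3,3])); return q[:2]/q[2]
def save(n,p): cv2.imwrite('pics/'+n,p[:,:,::-1])
E
python3 - <<'E'
from h import *
print(ctrl.get_state())
ps=[]
for n in ('top','scene'):
    p,K,T=cam(n); np.savez(n+'.npz',p=p,K=K,T=T); save(n+'.png',p); print(n,K.tolist(),T.round(3).tolist())
E
```

```text
{'time': 0.0, 'joint_positions': array([-1.12991892,  0.3218278 , -0.07008796,  1.4516873 ,  0.02259861,
        1.37080425, -0.05691734]), 'qd': array([-1.09523500e-03,  3.07914340e-05, -1.59444433e-03,  1.05160421e-03,
        5.69995810e-04, -2.45655646e-03,  2.34333985e-04]), 'joint_torque': array([-7.61686283e-05, -4.91273367e+01, -4.03603585e-01, -3.12541544e+01,
       -6.36838214e-02,  4.33897250e-02,  1.77861148e-04]), 'position': array([0.26888098, 0.5911903 , 0.23545223]), 'tool_rot': array([-6.65212264e-01, -3.07003373e+00,  3.00592552e-03]), 'ft_force': array([-0.36550652,  0.37760965, -1.05555147]), 'torque': array([ 0.01176746, -0.05923523, -0.00216796]), 'grip_force': 0.0, 'grip_width': 1.0012210525616312}
top [[369.22847680506845, 0.0, 259.05365275916046], [0.0, 369.22847680506845, 194.89024803898153], [0.0, 0.0, 1.0]] [[0.026, -0.997, 0.068, 0.528], [-1.0, -0.026, 0.0, 0.072], [0.001, -0.068, -0.998, 0.984], [0.0, 0.0, 0.0, 1.0]]
scene [[468.40656545470915, 0.0, 252.10688218155173], [0.0, 468.40656545470915, 191.1104463073087], [0.0, 0.0, 1.0]] [[0.173, 0.708, -0.685, 1.621], [0.985, -0.135, 0.109, -0.106], [-0.015, -0.693, -0.721, 1.173], [0.0, 0.0, 0.0, 1.0]]
```

View pics/top.png

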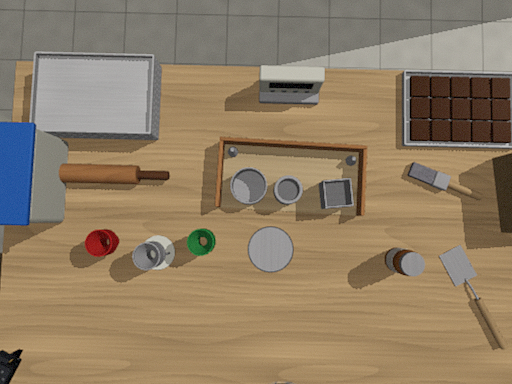

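View pics/scene.png

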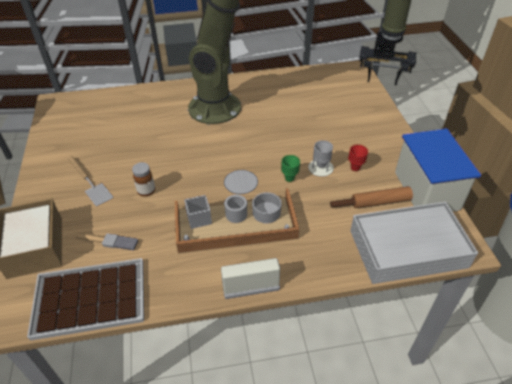

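The top view shows the narrow pot at (288,189), between the wide pot (249,186) and the tin (337,194). The plate is at (271,249), and the grey funnel on its white foot at (150,255), between the red and green decoys. The scene view agrees.

```bash
python3 - <<'E'
from h import *
d=np.load('top.npz');p,K,T=d['p'],d['K'],d['T']
for n,uv,z in [('pot',(288,187),.065),('wide',(249,186),.053),('plate',(271,249),0),('funnel',(148,255),.103),('stand',(154,253),0),('green',(203,241),.08),('tinL',(322,182),.073),('tinLf',(323,207),.073),('crL',(217,207),.05),('crR',(363,213),.05),('crBL',(221,139),.05),('noz0',(232,151),.03),('jar',(410,263),.11)]:
    print(n,ray(K,T,uv,z).round(4))
c=p[120:280,190:390]; save('c1.png',cv2.resize(c,None,fx=4,fy=4,interpolation=cv2.INTER_CUBIC)[:600])
c=p[215:285,70:230]; save('c2.png',cv2.resize(c,None,fx=5,fy=5,interpolation=cv2.INTER_CUBIC))
E
```

```text
pot [6.121e-01 2.000e-04 6.500e-02]
wide [0.6132 0.098  0.053 ]
plate [0.4523 0.0368 0.    ]
funnel [0.4387 0.3308 0.103 ]
stand [0.4339 0.3455 0.    ]
green [0.4735 0.2054 0.08  ]
tinL [ 0.626  -0.0832  0.073 ]
tinLf [ 0.564  -0.0866  0.073 ]
crL [0.5581 0.1776 0.05  ]
crR [ 0.5524 -0.1919  0.05  ]
crBL [0.7324 0.1731 0.05  ]
noz0 [0.7059 0.1456 0.03  ]
jar [ 0.4365 -0.2859  0.11  ]
```

View pics/c1.png

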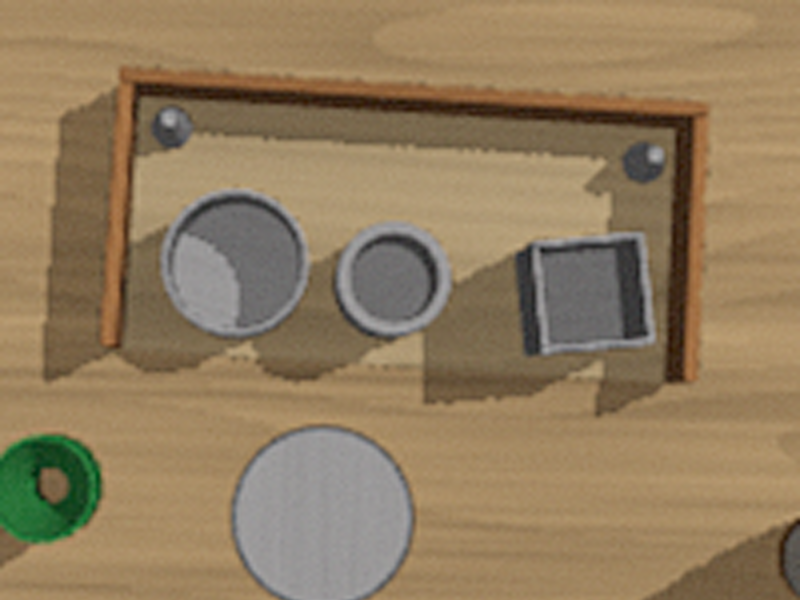

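View pics/c2.png

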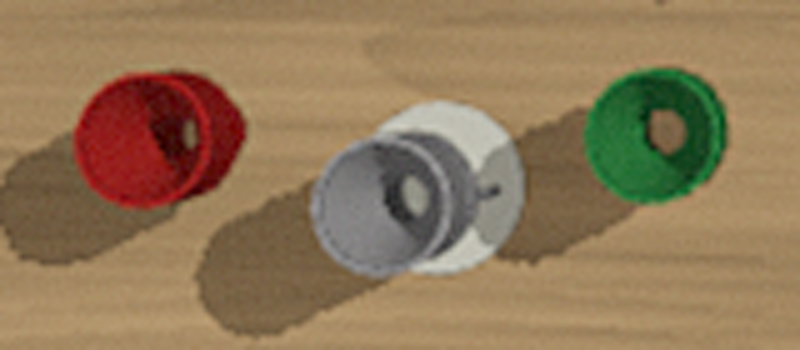

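The rim circles are centred at about pot (288.4,189.4), plate (270.4,248.9), funnel bowl (145.8,256) and foot (157.2,252). The gap between the pot and the wide pot is too small for a finger, so I'll grip front and back, with tool y along world x. First I turn, then I go above the pot.

send_rows([
  {"turn": 0.91,"grip": 1},
  {"turn": 0.91},
  {"turn": 0.91},
  {"turn": 0.91},
  {"turn": 0.91},
  {"turn": 0.91},
  {"turn": 0.91},
  {"turn": 0.91},
  {"turn": 0.91},
  {},
])

```text
validation failed for argument at $.st...
```

send_rows([
  {"ty": 0.47,"tx": -0.82},
  {"ty": 0.47,"tx": -0.82},
  {"ty": 0.47,"tx": -0.82},
  {"ty": 0.47,"tx": -0.82},
  {"ty": 0.47,"tx": -0.82},
  {"ty": 0.47,"tx": -0.82},
  {"ty": 0.47,"tx": -0.82},
  {"ty": 0.47,"tx": -0.82},
  {"ty": 0.47,"tx": -0.82},
  {"ty": 0.47,"tx": -0.82},
  {"ty": 0.47,"tx": -0.82},
  {"ty": 0.47,"tx": -0.82},
])

```text
validation failed for argument at $.st...
```

```bash
python3 - <<'E'
from h import *
s=ctrl.get_state(); print(s['time'],s['position'],s['tool_rot'])
p,K,T=cam('wrist'); np.savez('w1.npz',p=p,K=K,T=T); save('w1.png',p); print(T.round(3).tolist(), proj(K,T,[.606,-.001,.065]))
d=np.load('top.npz')
for n,uv,z in [('pot',(288.4,189.4),.065),('plate',(270.4,248.9),0),('funnel',(145.8,256),.103),('foot',(157.2,252),0.004)]: print(n,ray(d['K'],d['T'],uv,z).round(4))
E
```

```text
0.1 [0.26888515 0.59124111 0.23553871] [-6.65128071e-01 -3.07006997e+00  2.78389941e-03]
[[0.414, 0.881, 0.228, 0.206], [0.91, -0.401, -0.106, 0.619], [-0.002, 0.251, -0.968, 0.384], [0.0, 0.0, 0.0, 1.0]] [ -0.97490455 523.86949445]
pot [ 0.6061 -0.0009  0.065 ]
plate [0.4525 0.0384 0.    ]
funnel [0.4362 0.3359 0.103 ]
foot [0.4371 0.3361 0.004 ]
```

View pics/w1.png

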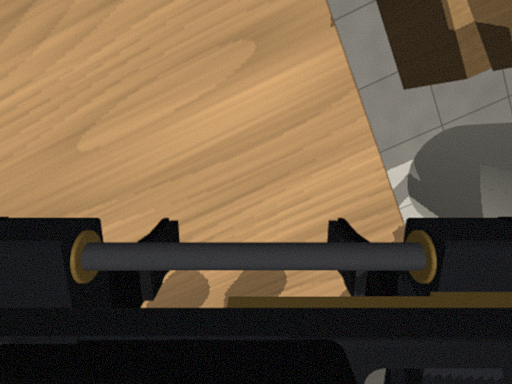

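The call was refused, and the wrist picture shows only the bare bench, so nothing has moved. Rows probably need every key.

send_rows([
  {"tx": 0,"ty": 0,"tz": 0,"turn": 0.91,"grip": 1},
  {"tx": 0,"ty": 0,"tz": 0,"turn": 0.91,"grip": 1},
  {"tx": 0,"ty": 0,"tz": 0,"turn": 0.91,"grip": 1},
  {"tx": 0,"ty": 0,"tz": 0,"turn": 0.91,"grip": 1},
  {"tx": 0,"ty": 0,"tz": 0,"turn": 0.91,"grip": 1},
  {"tx": 0,"ty": 0,"tz": 0,"turn": 0.91,"grip": 1},
  {"tx": 0,"ty": 0,"tz": 0,"turn": 0.91,"grip": 1},
  {"tx": 0,"ty": 0,"tz": 0,"turn": 0.91,"grip": 1},
  {"tx": 0,"ty": 0,"tz": 0,"turn": 0.91,"grip": 1},
  {"tx": 0,"ty": 0,"tz": 0,"turn": 0,"grip": 1},
])

```text
time: 1.4
position: [0.269, 0.5915, 0.2362]
tool_rot: [2.219, 2.223, -0.001]
ft_force: [-0.0, -0.2, -0.9]
grip_width: 1.002
grip_force: 0.0
```

send_rows([
  {"tx": -0.82,"ty": 0.47,"tz": 0,"turn": 0,"grip": 1},
  {"tx": -0.82,"ty": 0.47,"tz": 0,"turn": 0,"grip": 1},
  {"tx": -0.82,"ty": 0.47,"tz": 0,"turn": 0,"grip": 1},
  {"tx": -0.82,"ty": 0.47,"tz": 0,"turn": 0,"grip": 1},
  {"tx": -0.82,"ty": 0.47,"tz": 0,"turn": 0,"grip": 1},
  {"tx": -0.82,"ty": 0.47,"tz": 0,"turn": 0,"grip": 1},
  {"tx": -0.82,"ty": 0.47,"tz": 0,"turn": 0,"grip": 1},
  {"tx": -0.82,"ty": 0.47,"tz": 0,"turn": 0,"grip": 1},
  {"tx": -0.82,"ty": 0.47,"tz": 0,"turn": 0,"grip": 1},
  {"tx": -0.82,"ty": 0.47,"tz": 0,"turn": 0,"grip": 1},
  {"tx": -0.82,"ty": 0.47,"tz": 0,"turn": 0,"grip": 1},
  {"tx": -0.82,"ty": 0.47,"tz": 0,"turn": 0,"grip": 1},
])

```text
time: 2.9
position: [0.6085, 0.0001, 0.2367]
tool_rot: [2.217, 2.226, 0.001]
ft_force: [0.9, -0.4, 0.8]
grip_width: 1.001
grip_force: 0.0
```

```bash
python3 - <<'E'
from h import *
s=ctrl.get_state(); print(s['time'],s['position'],s['tool_rot'])
p,K,T=cam('wrist'); np.savez('w1.npz',p=p,K=K,T=T); save('w2.png',p); print(T.round(3).tolist(), proj(K,T,[.606,-.001,.065]))
E
```

```text
2.9 [6.08489457e-01 8.24087332e-05 2.36665495e-01] [2.21714528e+00 2.22569435e+00 9.98693919e-04]
[[1.0, 0.003, 0.001, 0.608], [0.003, -0.968, -0.251, 0.068], [-0.0, 0.251, -0.968, 0.385], [0.0, 0.0, 0.0, 1.0]] [251.00118391 179.6464555 ]
```

View pics/w2.png

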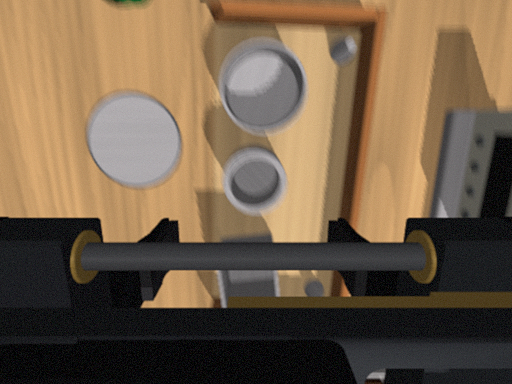

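The wrist view shows the pot rim at about (254.5,177), the plate at (134,139) and both neighbours clear. The projection from the top view was (251,180), so the two agree to about 3 mm.

```bash
python3 - <<'E'
from h import *
d=np.load('w1.npz');p,K,T=d['p'],d['K'],d['T']
for n,uv,z in [('rimL',(223,179),.065),('rimR',(286,179),.065),('rimTop',(254,147),.065),('hole',(254,179),.065),('plate',(134,139),0)]: print(n,ray(K,T,uv,z).round(4))
g=cv2.GaussianBlur(cv2.cvtColor(p,cv2.COLOR_RGB2HSV)[:,:,1],(3,3),0)
m=(g<50).astype(np.uint8)
m[210:]=0
for c in cv2.findContours(m,cv2.RETR_EXTERNAL,cv2.CHAIN_APPROX_NONE)[0]:
    if cv2.contourArea(c)>1500: print(cv2.boundingRect(c), cv2.fitEllipse(c))
E
```

```text
rimL [ 5.751e-01 -4.000e-04  6.500e-02]
rimR [ 6.446e-01 -1.000e-04  6.500e-02]
rimTop [0.6092 0.0348 0.065 ]
hole [ 6.093e-01 -3.000e-04  6.500e-02]
plate [0.4556 0.0377 0.    ]
(223, 147, 64, 63) ((253.89109802246094, 179.12828063964844), (62.9144287109375, 64.11763763427734), 170.6635284423828)
(432, 110, 80, 100) ((468.5122375488281, 156.33815002441406), (63.794036865234375, 122.55970001220703), 20.09339141845703)
(87, 93, 94, 94) ((133.6000518798828, 139.3434600830078), (88.31046295166016, 96.6133041381836), 134.76560974121094)
(219, 39, 88, 96) ((262.07257080078125, 85.31002044677734), (86.49437713623047, 93.58931732177734), 6.590151309967041)
```

send_rows([
  {"tx": -0.01,"ty": 0,"tz": 0.6,"turn": 0,"grip": 1},
  {"tx": 0,"ty": 0,"tz": 0.6,"turn": 0,"grip": 1},
  {"tx": 0,"ty": 0,"tz": 0.6,"turn": 0,"grip": 1},
  {"tx": 0,"ty": 0,"tz": 0.5,"turn": 0,"grip": 1},
  {"tx": 0,"ty": 0,"tz": 0.4,"turn": 0,"grip": 1},
  {"tx": 0,"ty": 0,"tz": 0.3,"turn": 0,"grip": 1},
  {"tx": 0,"ty": 0,"tz": 0.2,"turn": 0,"grip": 1},
  {"tx": 0,"ty": 0,"tz": 0.12,"turn": 0,"grip": 1},
  {"tx": 0,"ty": 0,"tz": 0,"turn": 0,"grip": 1},
  {"tx": 0,"ty": 0,"tz": 0,"turn": 0,"grip": 1},
])

```text
time: 4.2
position: [0.6084, 0.0009, 0.0381]
tool_rot: [2.22, 2.221, 0.002]
ft_force: [0.6, -0.5, 0.1]
grip_width: 1.002
grip_force: 0.0
```

send_rows([
  {"tx": 0,"ty": 0,"tz": 0,"turn": 0,"grip": 0.9},
  {"tx": 0,"ty": 0,"tz": 0,"turn": 0,"grip": 0.85},
  {"tx": 0,"ty": 0,"tz": 0,"turn": 0,"grip": 0.8},
  {"tx": 0,"ty": 0,"tz": 0,"turn": 0,"grip": 0.75},
  {"tx": 0,"ty": 0,"tz": 0,"turn": 0,"grip": 0.75},
  {"tx": 0,"ty": 0,"tz": 0,"turn": 0,"grip": 0.75},
], newtons=15)

```text
time: 4.95
position: [0.6081, 0.0009, 0.0376]
tool_rot: [2.221, 2.222, 0.001]
ft_force: [0.7, 0.4, 1.3]
grip_width: 0.835
grip_force: 15.0
```

send_rows([
  {"tx": 0,"ty": -0.1,"tz": 0,"turn": 0,"grip": 0.75},
  {"tx": 0.04,"ty": -0.24,"tz": 0,"turn": 0,"grip": 0.75},
  {"tx": 0.06,"ty": -0.24,"tz": 0,"turn": 0,"grip": 0.75},
  {"tx": 0.06,"ty": -0.24,"tz": 0,"turn": 0,"grip": 0.75},
  {"tx": 0.06,"ty": -0.24,"tz": 0,"turn": 0,"grip": 0.75},
  {"tx": 0.06,"ty": -0.24,"tz": 0,"turn": 0,"grip": 0.75},
  {"tx": 0.07,"ty": -0.25,"tz": 0,"turn": 0,"grip": 0.75},
  {"tx": 0.07,"ty": -0.25,"tz": 0,"turn": 0,"grip": 0.75},
  {"tx": 0.07,"ty": -0.25,"tz": 0,"turn": 0,"grip": 0.75},
  {"tx": 0.07,"ty": -0.25,"tz": 0,"turn": 0,"grip": 0.75},
  {"tx": 0.06,"ty": -0.16,"tz": 0,"turn": 0,"grip": 0.75},
  {"tx": 0.02,"ty": -0.1,"tz": 0,"turn": 0,"grip": 0.75},
])

```text
time: 6.45
position: [0.4536, 0.0396, 0.0374]
tool_rot: [-2.22, -2.223, -0.001]
ft_force: [0.9, -0.0, -5.1]
grip_width: 0.83
grip_force: 15.0
```

send_rows([
  {"tx": 0,"ty": 0,"tz": 0.02,"turn": 0,"grip": 0.75},
  {"tx": 0,"ty": 0,"tz": 0.02,"turn": 0,"grip": 0.75},
  {"tx": 0,"ty": 0,"tz": 0.01,"turn": 0,"grip": 0.75},
  {"tx": 0,"ty": 0,"tz": 0,"turn": 0,"grip": 0.75},
])

```text
time: 6.95
position: [0.4547, 0.039, 0.0346]
tool_rot: [2.221, 2.221, 0.0]
ft_force: [-0.1, -1.0, -1.7]
grip_width: 0.833
grip_force: 15.0
```

send_rows([
  {"tx": 0,"ty": 0,"tz": 0.01,"turn": 0,"grip": 0.75},
  {"tx": 0,"ty": 0,"tz": 0,"turn": 0,"grip": 0.84},
  {"tx": 0,"ty": 0,"tz": 0,"turn": 0,"grip": 0.9},
  {"tx": 0,"ty": 0,"tz": 0,"turn": 0,"grip": 1},
  {"tx": 0,"ty": 0,"tz": 0,"turn": 0,"grip": 1},
  {"tx": 0,"ty": 0,"tz": 0,"turn": 0,"grip": 1},
  {"tx": 0,"ty": 0,"tz": -0.3,"turn": 0,"grip": 1},
  {"tx": 0,"ty": 0,"tz": -0.6,"turn": 0,"grip": 1},
  {"tx": 0,"ty": 0,"tz": -0.7,"turn": 0,"grip": 1},
  {"tx": 0,"ty": 0,"tz": -0.8,"turn": 0,"grip": 1},
  {"tx": 0,"ty": 0,"tz": -0.8,"turn": 0,"grip": 1},
  {"tx": 0,"ty": 0,"tz": -0.2,"turn": 0,"grip": 1},
])

```text
time: 8.45
position: [0.4558, 0.0394, 0.241]
tool_rot: [2.219, 2.22, 0.009]
ft_force: [0.3, 0.9, -0.9]
grip_width: 0.994
grip_force: 0.0
```

```bash
cat >> h.py <<'E'
def greys(p,sat=50,ymax=384,amin=800):
    g=cv2.GaussianBlur(cv2.cvtColor(p,cv2.COLOR_RGB2HSV)[:,:,1],(3,3),0)
    m=(g<sat).astype(np.uint8); m[ymax:]=0
    return [(cv2.boundingRect(c),cv2.fitEllipse(c)) for c in cv2.findContours(m,cv2.RETR_EXTERNAL,cv2.CHAIN_APPROX_NONE)[0] if cv2.contourArea(c)>amin]
E
python3 - <<'E'
from h import *
s=ctrl.get_state(); print(s['time'],s['position'])
p,K,T=cam('wrist'); np.savez('w3.npz',p=p,K=K,T=T); save('w3.png',p)
print(proj(K,T,[.4547,.0384,.062]),proj(K,T,[.4547,.0384,0]))
E
```

```text
8.45 [0.45584844 0.03941977 0.24103281]
[251.41834588 178.50257405] [251.4107423  168.92790843]
```

View pics/w3.png

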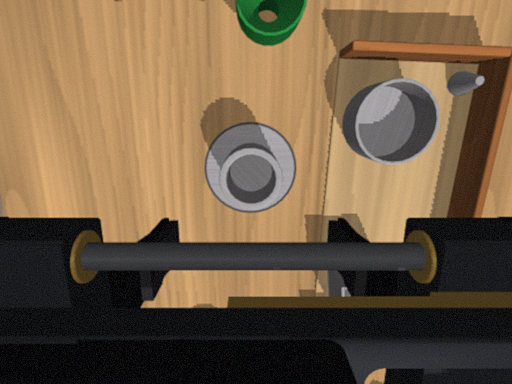

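The pot stands at the middle of the plate: rim at about (251,176) inside the plate circle at (251,168). Next I go over the funnel, keeping the orientation.

send_rows([
  {"tx": 0.5,"ty": -0.04,"tz": 0,"turn": 0,"grip": 1},
  {"tx": 0.7,"ty": -0.04,"tz": 0,"turn": 0,"grip": 1},
  {"tx": 0.7,"ty": -0.04,"tz": 0,"turn": 0,"grip": 1},
  {"tx": 0.7,"ty": -0.04,"tz": 0,"turn": 0,"grip": 1},
  {"tx": 0.7,"ty": -0.04,"tz": 0,"turn": 0,"grip": 1},
  {"tx": 0.7,"ty": -0.04,"tz": 0,"turn": 0,"grip": 1},
  {"tx": 0.5,"ty": -0.04,"tz": 0,"turn": 0,"grip": 1},
  {"tx": 0.3,"ty": -0.04,"tz": 0,"turn": 0,"grip": 1},
  {"tx": 0.14,"ty": 0,"tz": 0,"turn": 0,"grip": 1},
  {"tx": 0,"ty": 0,"tz": 0,"turn": 0,"grip": 1},
  {"tx": 0,"ty": 0,"tz": 0,"turn": 0,"grip": 1},
])

```text
time: 9.88
position: [0.4354, 0.3342, 0.2378]
tool_rot: [2.223, 2.22, -0.0]
ft_force: [1.6, -1.0, -0.3]
grip_width: 0.994
grip_force: 0.0
```

```bash
python3 - <<'E'
from h import *
s=ctrl.get_state(); print(s['time'],s['position'],s['tool_rot'])
p,K,T=cam('wrist'); np.savez('w4.npz',p=p,K=K,T=T)
print('pred',proj(K,T,[.4365,.336,.103]))
q,K2,T2=cam('top'); np.savez('t4.npz',p=q,K=K2,T=T2)
print('potpred top',proj(K2,T2,[.4547,.0384,.062]))
a=cv2.resize(p[100:260,150:350],None,fx=3,fy=3,interpolation=cv2.INTER_CUBIC)
b=cv2.resize(q[210:290,235:310],None,fx=6,fy=6,interpolation=cv2.INTER_CUBIC)[:480,:200*2]
c=cv2.copyMakeBorder(b,0,480-b.shape[0],0,0,cv2.BORDER_CONSTANT)
save('mix.png',np.hstack([a[:,:400],c]))
E
```

```text
9.875 [0.43536975 0.33422083 0.23781527] [ 2.22274608e+00  2.21957813e+00 -2.26053275e-04]
pred [254.48928171 184.6107454 ]
potpred top [271.20107285 249.96600321]
```

View pics/mix.png

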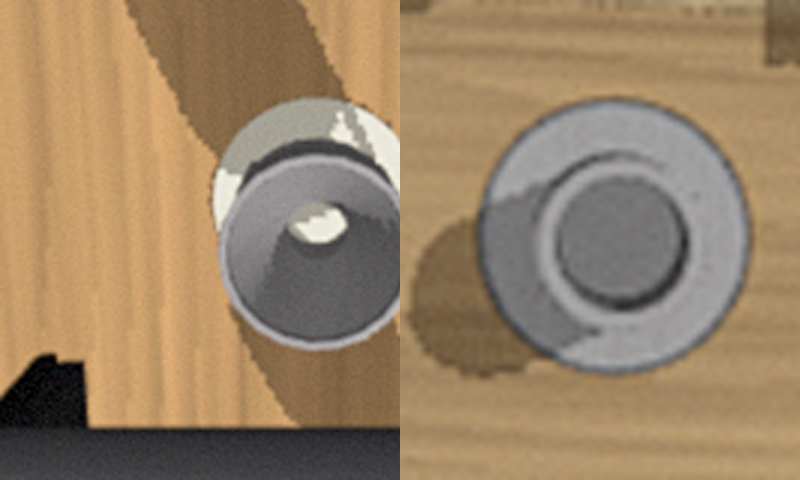

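```bash
python3 - <<'E'
from h import *
def hough(f,box,z,rm,n):
    d=np.load(f);p,K,T=d['p'],d['K'],d['T'];x0,y0,x1,y1=box
    g=cv2.resize(cv2.cvtColor(p[y0:y1,x0:x1],cv2.COLOR_RGB2GRAY),None,fx=4,fy=4,interpolation=cv2.INTER_CUBIC)
    cc=ray(K,T,((x0+x1)/2,(y0+y1)/2),z); a=proj(K,T,cc+[rm,0,0])-proj(K,T,cc); r=4*np.hypot(*a)
    c=cv2.HoughCircles(cv2.GaussianBlur(g,(5,5),0),cv2.HOUGH_GRADIENT,1,8,param1=80,param2=12,minRadius=int(r-4),maxRadius=int(r+4))
    for u,v,rr in ([] if c is None else c[0][:3]):
        print(n,round(r),rr,ray(K,T,(x0+(u+.5)/4-.5,y0+(v+.5)/4-.5),z).round(4))
hough('w3.npz',(200,120,300,216),.062,.028,'pot in wrist');hough('w3.npz',(200,120,300,216),.062,.036,'pot out wrist')
hough('w3.npz',(200,120,300,216),0,.058,'plate wrist')
hough('t4.npz',(235,210,310,290),.062,.028,'pot in top');hough('t4.npz',(235,210,310,290),.062,.036,'pot out top')
hough('t4.npz',(235,210,310,290),0,.058,'plate top')
hough('w4.npz',(210,140,305,230),.103,.033,'funnel wrist')
hough('top.npz',(125,230,165,285),.103,.033,'funnel top')
E
```

```text
pot in wrist 100 98.3 [0.4539 0.0381 0.062 ]
pot in wrist 100 103.4 [0.4537 0.0404 0.062 ]
pot in wrist 100 99.0 [0.4512 0.0518 0.062 ]
pot out wrist 129 124.7 [0.4537 0.0384 0.062 ]
pot out wrist 129 124.7 [0.4463 0.039  0.062 ]
pot out wrist 129 131.4 [0.4548 0.0364 0.062 ]
plate wrist 175 174.2 [0.4528 0.041  0.    ]
plate wrist 175 175.2 [0.4502 0.0403 0.    ]
plate wrist 175 175.2 [0.4555 0.041  0.    ]
pot in top 45 41.4 [0.4577 0.0377 0.062 ]
pot in top 45 48.4 [0.4613 0.0422 0.062 ]
pot in top 45 41.8 [0.4527 0.0395 0.062 ]
pot out top 58 59.2 [0.4565 0.0377 0.062 ]
pot out top 58 61.4 [0.4523 0.0345 0.062 ]
pot out top 58 60.3 [0.4623 0.0502 0.062 ]
plate top 88 90.3 [0.4549 0.0401 0.    ]
plate top 88 89.2 [0.4504 0.0361 0.    ]
plate top 88 85.9 [0.4482 0.042  0.    ]
funnel wrist 135 130.7 [0.437  0.3371 0.103 ]
funnel wrist 135 134.1 [0.4363 0.3404 0.103 ]
funnel wrist 135 135.2 [0.4382 0.3411 0.103 ]
funnel top 56 52.7 [0.4375 0.3337 0.103 ]
funnel top 56 52.8 [0.4373 0.3384 0.103 ]
funnel top 56 56.1 [0.4333 0.3359 0.103 ]
```

send_rows([
  {"tx": 0.04,"ty": 0.03,"tz": 0.3,"turn": 0,"grip": 1},
  {"tx": 0,"ty": 0,"tz": 0.5,"turn": 0,"grip": 1},
  {"tx": 0,"ty": 0,"tz": 0.5,"turn": 0,"grip": 1},
  {"tx": 0,"ty": 0,"tz": 0.5,"turn": 0,"grip": 1},
  {"tx": 0,"ty": 0,"tz": 0.4,"turn": 0,"grip": 1},
  {"tx": 0,"ty": 0,"tz": 0.25,"turn": 0,"grip": 1},
  {"tx": 0,"ty": 0,"tz": 0.15,"turn": 0,"grip": 1},
  {"tx": 0,"ty": 0,"tz": 0,"turn": 0,"grip": 1},
  {"tx": 0,"ty": 0,"tz": 0,"turn": 0,"grip": 1},
])

```text
time: 11.1
position: [0.4372, 0.3385, 0.0826]
tool_rot: [2.221, 2.222, 0.003]
ft_force: [-0.2, -0.0, 0.2]
grip_width: 1.002
grip_force: 0.0
```

send_rows([
  {"tx": 0,"ty": 0,"tz": 0,"turn": 0,"grip": 0.9},
  {"tx": 0,"ty": 0,"tz": 0,"turn": 0,"grip": 0.82},
  {"tx": 0,"ty": 0,"tz": 0,"turn": 0,"grip": 0.77},
  {"tx": 0,"ty": 0,"tz": 0,"turn": 0,"grip": 0.68},
  {"tx": 0,"ty": 0,"tz": 0,"turn": 0,"grip": 0.68},
  {"tx": 0,"ty": 0,"tz": 0,"turn": 0,"grip": 0.68},
  {"tx": 0,"ty": 0,"tz": 0,"turn": 0,"grip": 0.68},
], newtons=15)

```text
time: 11.98
position: [0.437, 0.3381, 0.082]
tool_rot: [2.221, 2.222, 0.001]
ft_force: [0.4, 0.9, 0.9]
grip_width: 0.762
grip_force: 15.0
```

send_rows([
  {"tx": 0,"ty": 0,"tz": -0.1,"turn": 0,"grip": 0.68},
  {"tx": 0,"ty": 0,"tz": -0.3,"turn": 0,"grip": 0.68},
  {"tx": 0,"ty": 0,"tz": -0.5,"turn": 0,"grip": 0.68},
  {"tx": 0,"ty": 0,"tz": -0.5,"turn": 0,"grip": 0.68},
  {"tx": 0,"ty": 0,"tz": -0.4,"turn": 0,"grip": 0.68},
  {"tx": 0,"ty": 0,"tz": -0.1,"turn": 0,"grip": 0.68},
])

```text
time: 12.72
position: [0.4374, 0.3387, 0.1985]
tool_rot: [-2.221, -2.222, -0.006]
ft_force: [-0.2, -0.3, -0.9]
grip_width: 0.765
grip_force: 15.0
```

send_rows([
  {"tx": -0.2,"ty": 0.03,"tz": 0,"turn": 0,"grip": 0.68},
  {"tx": -0.4,"ty": 0.03,"tz": 0,"turn": 0,"grip": 0.68},
  {"tx": -0.55,"ty": 0.03,"tz": 0,"turn": 0,"grip": 0.68},
  {"tx": -0.6,"ty": 0.03,"tz": 0,"turn": 0,"grip": 0.68},
  {"tx": -0.6,"ty": 0.03,"tz": 0,"turn": 0,"grip": 0.68},
  {"tx": -0.6,"ty": 0.03,"tz": 0,"turn": 0,"grip": 0.68},
  {"tx": -0.6,"ty": 0.03,"tz": 0,"turn": 0,"grip": 0.68},
  {"tx": -0.6,"ty": 0.03,"tz": 0,"turn": 0,"grip": 0.68},
  {"tx": -0.45,"ty": 0.03,"tz": 0,"turn": 0,"grip": 0.68},
  {"tx": -0.28,"ty": 0.02,"tz": 0,"turn": 0,"grip": 0.68},
  {"tx": -0.1,"ty": 0,"tz": 0,"turn": 0,"grip": 0.68},
  {"tx": 0,"ty": 0,"tz": 0,"turn": 0,"grip": 0.68},
])

```text
time: 14.22
position: [0.4539, 0.0394, 0.1955]
tool_rot: [-2.221, -2.222, 0.0]
ft_force: [0.4, -0.2, -0.5]
grip_width: 0.767
grip_force: 15.0
```

send_rows([
  {"tx": 0,"ty": 0,"tz": 0.15,"turn": 0,"grip": 0.68},
  {"tx": 0,"ty": 0,"tz": 0.2,"turn": 0,"grip": 0.68},
  {"tx": 0,"ty": 0,"tz": 0.05,"turn": 0,"grip": 0.68},
  {"tx": 0,"ty": 0,"tz": 0,"turn": 0,"grip": 0.68},
])

```text
time: 14.72
position: [0.4539, 0.0393, 0.1713]
tool_rot: [-2.22, -2.222, 0.001]
ft_force: [0.2, 0.6, -1.1]
grip_width: 0.767
grip_force: 15.0
```

```bash
python3 - <<'E'
from h import *
s=ctrl.get_state(); print(s['time'],s['position'],s['tool_rot'],s['ft_force'])
p,K,T=cam('wrist'); q,K2,T2=cam('scene'); np.savez('s5.npz',p=q,K=K2,T=T2)
u=proj(K2,T2,[.4546,.0385,.08]).astype(int); print(u)
b=cv2.resize(q[u[1]-40:u[1]+40,u[0]-40:u[0]+40],None,fx=6,fy=6,interpolation=cv2.INTER_CUBIC)
a=cv2.resize(p[90:330,130:350],(440,480),interpolation=cv2.INTER_CUBIC)
save('m5.png',np.hstack([a[:,:320],b]))
E
```

```text
14.725 [0.45387715 0.03931004 0.17125597] [-2.22025427e+00 -2.22215670e+00  1.43578029e-03] [ 0.17974139  0.62616899 -1.1366628 ]
[239 165]
```

View pics/m5.png

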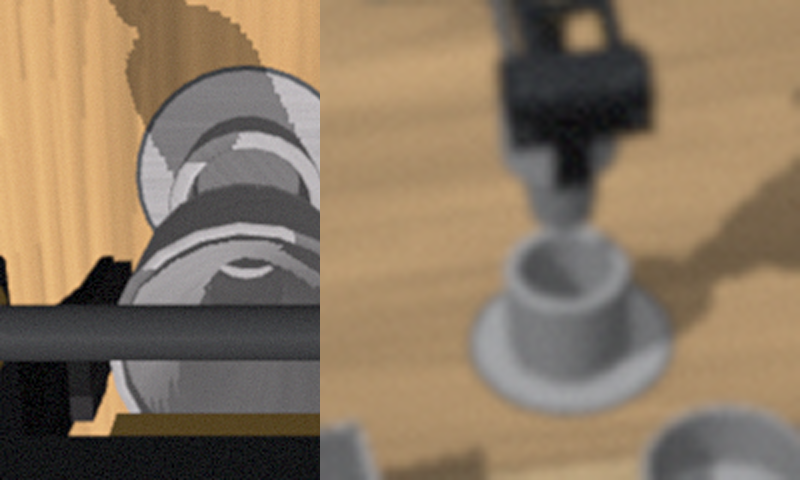

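The funnel hangs upright in the jaws above the pot. In the scene crop the stem (x about 562) is slightly left of the pot mouth (x about 570), roughly 2 mm in y. I'll shift by 1–2 mm and lower while watching the force.

send_rows([
  {"tx": 0.02,"ty": 0.01,"tz": 0.2,"turn": 0,"grip": 0.68},
  {"tx": 0,"ty": 0,"tz": 0.2,"turn": 0,"grip": 0.68},
  {"tx": 0,"ty": 0,"tz": 0.2,"turn": 0,"grip": 0.68},
  {"tx": 0,"ty": 0,"tz": 0.2,"turn": 0,"grip": 0.68},
  {"tx": 0,"ty": 0,"tz": 0.15,"turn": 0,"grip": 0.68},
  {"tx": 0,"ty": 0,"tz": 0.1,"turn": 0,"grip": 0.68},
  {"tx": 0,"ty": 0,"tz": 0.05,"turn": 0,"grip": 0.68},
  {"tx": 0,"ty": 0,"tz": 0,"turn": 0,"grip": 0.68},
])

```text
time: 15.82
position: [0.4548, 0.0404, 0.1058]
tool_rot: [2.221, 2.222, 0.0]
ft_force: [-0.3, -0.2, -1.4]
grip_width: 0.767
grip_force: 15.0
```

send_rows([
  {"tx": 0,"ty": 0,"tz": 0.1,"turn": 0,"grip": 0.68},
  {"tx": 0,"ty": 0,"tz": 0.1,"turn": 0,"grip": 0.68},
  {"tx": 0,"ty": 0,"tz": 0.06,"turn": 0,"grip": 0.68},
  {"tx": 0,"ty": 0,"tz": 0,"turn": 0,"grip": 0.68},
])

```text
time: 16.32
position: [0.4545, 0.0403, 0.0898]
tool_rot: [-2.221, -2.222, 0.001]
ft_force: [0.0, -0.0, -1.2]
grip_width: 0.767
grip_force: 15.0
```

send_rows([
  {"tx": 0,"ty": 0,"tz": 0.04,"turn": 0,"grip": 0.68},
  {"tx": 0,"ty": 0,"tz": 0.03,"turn": 0,"grip": 0.68},
  {"tx": 0,"ty": 0,"tz": 0,"turn": 0,"grip": 0.68},
])

```text
time: 16.7
position: [0.4547, 0.0404, 0.0858]
tool_rot: [-2.221, -2.222, 0.0]
ft_force: [1.0, 0.6, -1.3]
grip_width: 0.768
grip_force: 15.0
```

Expected seat is at TCP z of about 0.084. I'll ease down until the force shows contact.

send_rows([
  {"tx": 0,"ty": 0,"tz": 0.02,"turn": 0,"grip": 0.68},
  {"tx": 0,"ty": 0,"tz": 0.01,"turn": 0,"grip": 0.68},
  {"tx": 0,"ty": 0,"tz": 0,"turn": 0,"grip": 0.68},
  {"tx": 0,"ty": 0,"tz": 0,"turn": 0,"grip": 0.68},
])

```text
time: 17.2
position: [0.4548, 0.0404, 0.0842]
tool_rot: [2.221, 2.222, 0.0]
ft_force: [0.7, -0.0, -1.6]
grip_width: 0.763
grip_force: 15.0
```

send_rows([
  {"tx": 0,"ty": 0,"tz": 0.01,"turn": 0,"grip": 0.68},
  {"tx": 0,"ty": 0,"tz": 0.01,"turn": 0,"grip": 0.68},
  {"tx": 0,"ty": 0,"tz": 0,"turn": 0,"grip": 0.68},
  {"tx": 0,"ty": 0,"tz": 0,"turn": 0,"grip": 0.68},
])

```text
time: 17.7
position: [0.4549, 0.0404, 0.0839]
tool_rot: [-2.221, -2.222, -0.0]
ft_force: [-4.6, -0.8, 8.2]
grip_width: 0.769
grip_force: 15.0
```

The contact force is +8 N at the expected seat height. I'll release and rise.

send_rows([
  {"tx": 0,"ty": 0,"tz": -0.01,"turn": 0,"grip": 0.74},
  {"tx": 0,"ty": 0,"tz": 0,"turn": 0,"grip": 0.8},
  {"tx": 0,"ty": 0,"tz": 0,"turn": 0,"grip": 0.9},
  {"tx": 0,"ty": 0,"tz": 0,"turn": 0,"grip": 1},
  {"tx": 0,"ty": 0,"tz": 0,"turn": 0,"grip": 1},
  {"tx": 0,"ty": 0,"tz": 0,"turn": 0,"grip": 1},
  {"tx": 0,"ty": 0,"tz": -0.2,"turn": 0,"grip": 1},
  {"tx": 0,"ty": 0,"tz": -0.5,"turn": 0,"grip": 1},
  {"tx": 0,"ty": 0,"tz": -0.8,"turn": 0,"grip": 1},
  {"tx": 0,"ty": 0,"tz": -0.8,"turn": 0,"grip": 1},
  {"tx": 0,"ty": 0,"tz": -0.5,"turn": 0,"grip": 1},
  {"tx": 0,"ty": 0,"tz": 0,"turn": 0,"grip": 1},
])

```text
time: 19.2
position: [0.4564, 0.0405, 0.2549]
tool_rot: [2.219, 2.22, 0.009]
ft_force: [-0.1, 0.6, -0.4]
grip_width: 1.0
grip_force: 0.0
```

```bash
python3 - <<'E'
from h import *
s=ctrl.get_state(); print(s['time'],s['position'],s['grip_force'])
p,K,T=cam('wrist'); q,K2,T2=cam('scene')
u=proj(K2,T2,[.4546,.0385,.05]).astype(int)
print('rim pred',proj(K,T,[.4546,.0385,.105]))
b=cv2.resize(q[u[1]-40:u[1]+40,u[0]-33:u[0]+33],None,fx=6,fy=6,interpolation=cv2.INTER_CUBIC)
a=cv2.resize(p[60:300,150:350],(400,480),interpolation=cv2.INTER_CUBIC)
save('m6.png',np.hstack([a,b]))
E
```

```text
19.2 [0.45639989 0.04053016 0.25486273] 0.0
rim pred [250.7519185  185.26218193]
```

View pics/m6.png

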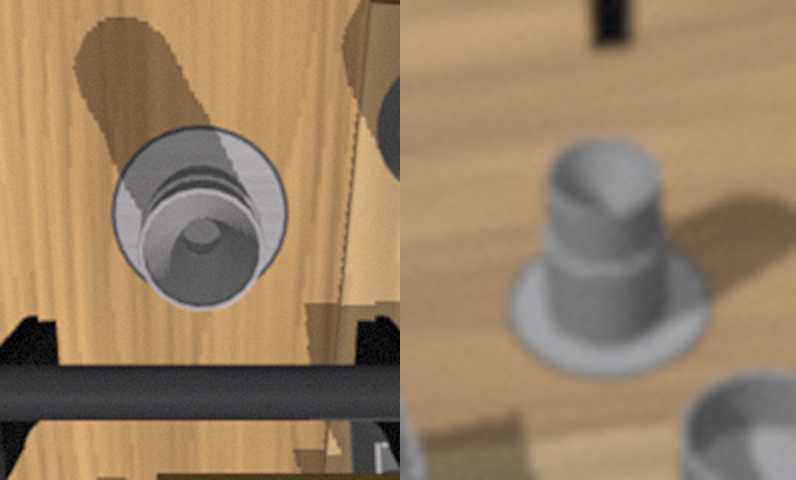

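The funnel sits level on the rim with no gap. The bowl is at about (201,249) in the crop, concentric with the pot and on the plate, and the gripper is clear.

```bash
python3 -c "
from bench import ctrl
print(ctrl.close_job())"
```

```text
the job is handed in; nothing more can be done
None
```

The pot stands on the weighing plate with the funnel seated level in its mouth, the gripper is clear, and the job was handed in at about 19 s; no verdict came back.

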